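# Raise the head of the bed with its bedside stick

### The arm

A 6-joint arm with a two-finger parallel gripper is mounted at the origin on the work surface. World frame = base frame: x ahead of the robot, y to its left, z up, the work surface at z = 0. Lengths are in m, angles in rad, forces in N, time in s.
With the tool pointing down it reaches from about 0.325 to 0.85 m from the base axis. Payload 4.4 kg.
Tool frame: the origin (TCP) lies at the very end of the fingers, on their centre line; the grasp point (between the pads) lies 19 mm behind it; z points along the fingers, y is the line along which they close (so a half turn about z gives the same grasp; the last joint's range is limited). The gripper opens to 94 mm and grips with 3 to 60 N. Pads are 16 mm wide; open, the fingers measure 119 mm over their backs; the gripper's body (75 mm by 177 mm) begins 78 mm behind the grasp point.
Start: joints at [-1.46, 0.207, 1.542, -0, 1.393, -0.15], TCP at [0.148, -0.556, 0.205] pointing down, gripper open.
Joint ranges: [-2.73, 2.73], [-0.86, 2.22], [0.23, 2.46], [-1.11, 4.25], [0.08, 2.63], [-2.82, 2.82]. Speed limits (rad/s): [2.79, 2.79, 3.14, 3.14, 3.14, 3.14].

### API

Orientations are given as a rotation vector (axis times angle).
In Python, from cell import arm, capture, camera_info, cut_out gives the robot as it stands.
- The arm moves only by the tool send_rows, never from a script. Its argument "deltas" is a list of rows, each a list of 5 numbers: the closure, from 0 (fully open) to 1 (shut), then the shift along the tool's x, y, z in m, then the turn about the tool's z in rad. A call has 1 to 10 rows; each row shifts and turns the commanded pose from where the row before left it, along the tool's axes as they then stand; what a row does not reach is not made up. A row lasts 1/10 s, in which the tool goes at most 50 mm and 8.59 degrees, less where a joint would pass 70% of its speed; a pose out of reach is approached as far as the arm can. A call with a gripper value outside its range is refused whole. The fingers move at their own pace and stop on an object; "grip_force" is the grip in N (left out, the last holds). Time passes only in rows, so rows that do not move let the fingers close. It gives the time, the measured TCP pose, the force, the opening and the grip force at its end, in the units of the state.
- arm.get_obs(): the state, without advancing time (a new reading comes with each control period).
- capture(name): name is "side" or "top"; returns (picture, depth): 420x560x3 uint8, red, green, blue; 420x560 float32, m along the optical axis (not along the pixel's ray), 0 where there is no reading.
- camera_info(name): a dict with "K" (3x3 intrinsics, pixels), "k1" (the pictures are not rectified: a ray, as slopes to the right and down, at radius r is drawn at 1 + k1 r^2 times it, then the intrinsics apply), "camera_from_world" (4x4, takes a point from world to camera coordinates). Camera axes: x right, y down, z forward; pixel columns grow to the right and rows downward; lengths in m; the calibration is good to about 2 mm. A picture is of the moment at which its call begins. camera_info takes no time and is no camera call.
- arm.hand_in(): hands the job in; it is judged then, once.
Trained networks look in the newest picture that a camera, given by its name, has taken for a name from the list of things; names that differ only in an ending like _2 or _b are one class to them, and where a whole thing is asked for, a point or a joint stands for the part that bears it (a point fixed in the world has none). Each returns a list of dicts, best first, with "confidence" (0 to 1); they miss things now and then, are a little off and sometimes report something else, mostly with a low value. They report only what shows in the picture. A call takes as long as a camera call.
- cut_out(camera, query): "mask" (420x560 bool, what is visible of it) and "pixel" ([column, row] in pixels, amid what is visible of it).
The state is a dict: "t": time; "joint_positions": joint angles; "joint_vel": joint speeds; "joint_torque": joint torques, N m; "ee_pos": TCP position; "orientation": TCP orientation; "ft_force": force on the tool from outside, world axes, zero at the start; "moment": the same for the moment, N m; "width": finger opening in m; "gripper_force": force on a finger pad.
Only numpy, scipy, OpenCV 4.12 (cv2) and the standard library are available. Lean on these libraries where they do the work, as an engineer would, in place of code of your own. Each camera call takes 0.05 s, during which the arm holds its last target. There are 200 camera calls.

### The job

Raise the head of the bed a little: take the stick with the blue knob, tilt it well over towards the green arrow on its box and in no other direction, keep it there for at least a second, then let it come back upright and leave it. Do not tilt the stick with the orange knob, which works the blind, and do not disturb the drinking glass.

Things in the scene. Friction and masses are not known exactly. Their poses are not given: they have to be found in the camera images.
- bed_box: Bed control: white box 120 (x) by 90 (y) by 40 mm high, fixed to the table at any yaw. Origin: centre of the underside. Its x axis points from the stick to the green arrow flat on its top; a grey arrow lies opposite (-x). z up. The stick pivots in all directions at the centre of the top, up to 28 degrees each way, and springs back upright; about 4 N at the knob at 23 degrees.
- bed_knob (a point): Centre of the blue ball knob (30 mm across, 10 mm stick), at rest 120 mm above the table over the box's origin, 80 mm above the pivot. The bed rises while it is over 24 mm off centre towards green and under 16 mm to either side; aim for 31 mm (23 degrees; 6 mm lower). Wrong: over 24 mm sideways, over 20 mm towards grey. z axis: along the stick.
- blind_knob (a point): Centre of the orange ball knob, same size and height, on the blind's control: an identical white box with its own arrows, fixed to the table at its own place and yaw. Leave it upright (10 degrees or more of tilt is wrong). Its z axis lies along the stick.
- glass: Empty drinking glass of clear glass, 66 mm across, 110 mm tall, standing loose on the table. Origin: centre of its underside, z up. Not to be moved by 20 mm or more or tipped.

How it is judged:
By the outcome, as a careful person would: the job done as asked, in the order asked, and still so for the second after the job is handed in, with the robot touching nothing.
It also fails if it takes over 32 s, if anything falls off the work surface, if the arm or the gripper's body presses on something with over 40 N, if the wrist force passes 120 N, or if a joint passes its speed limit or range.

## Working session

There is one attempt and no reset: what is moved stays moved. The work goes in short steps, Python scripts to look and compute and a tool call to move; the robot and the scene stay as the last step left them, time stands still between calls to the robot, and variables do not carry over. Pictures are saved under pics/ and viewed, at most 10 in all, crops included, and the job is handed in when it is done.

Besides the shell and the picture viewer there is one more tool, called after "Request:" as name(argument=value, ...) on one line, values as JSON. send_rows: Moves the arm, as the interface text tells. Its arguments: {"type":"object","properties":{"deltas":{"type":"array"},"grip_force":{"type":"number"}},"required":["deltas"]}

```bash
mkdir -p pics; cat > h.py <<'E'
import numpy as np, cv2
from cell import arm, capture, camera_info, cut_out
def world(cam,px,d):
    I=camera_info(cam);K=np.array(I["K"]);T=np.linalg.inv(np.array(I["camera_from_world"]))
    px=np.atleast_2d(np.array(px,float));d=np.broadcast_to(d,len(px))
    u=cv2.undistortPoints(px.reshape(-1,1,2),K,np.array([I["k1"],0,0,0,0.])).reshape(-1,2)
    c=np.c_[u*d[:,None],d,np.ones(len(px))]
    return (c@T.T)[:,:3]
def ray(cam,px,z):
    a=world(cam,px,0.);b=world(cam,px,1.)
    return a+(b-a)*((z-a[:,2:])/(b-a)[:,2:])
E
python3 - <<'E'
from h import *
for c in("top","side"):
    p,d=capture(c);cv2.imwrite(f"pics/{c}0.png",p[...,::-1]);np.save(f"{c}d.npy",d);np.save(f"{c}p.npy",p)
    print(c,np.round(world(c,[280,210],0.),3))
    for q in("bed_knob","blind_knob","glass","bed_box"):
        for r in cut_out(c,q)[:3]:
            m=r["mask"];ys,xs=np.nonzero(m);z=d[ys,xs];k=z>0
            w=world(c,np.c_[xs,ys][k],z[k]) if k.any() else np.zeros((1,3))
            print(c,q,round(r["confidence"],2),np.round(r["pixel"]),m.sum(),np.round(np.median(w,0),3),np.round(w.min(0),3),np.round(w.max(0),3))
E
```

```text
top [[ 0.522 -0.009  0.806]]
top bed_knob 0.69 [360. 242.] 698 [ 0.551 -0.133  0.122] [ 0.532 -0.157  0.041] [ 0.574 -0.119  0.137]
top blind_knob 0.65 [161. 277.] 774 [0.509 0.155 0.064] [0.488 0.138 0.041] [0.528 0.174 0.137]
top glass 0.7 [270. 145.] 1858 [ 0.714 -0.007  0.065] [ 0.669 -0.044 -0.002] [0.765 0.03  0.114]
top bed_box 0.57 [352. 244.] 4590 [ 0.551 -0.132  0.041] [ 0.485 -0.209 -0.002] [ 0.623 -0.064  0.137]
side [[0.196 0.498 0.603]]
side bed_knob 0.81 [361. 186.] 706 [ 0.548 -0.133  0.063] [ 0.53  -0.317 -0.001] [ 0.663 -0.118  0.135]
side blind_knob 0.73 [269. 307.] 1135 [0.502 0.165 0.062] [0.485 0.136 0.04 ] [0.53  0.182 0.136]
side glass 0.92 [246. 193.] 2280 [0.689 0.004 0.079] [ 0.667 -0.929 -0.75 ] [1.663 0.026 0.113]
```

View pics/top0.png

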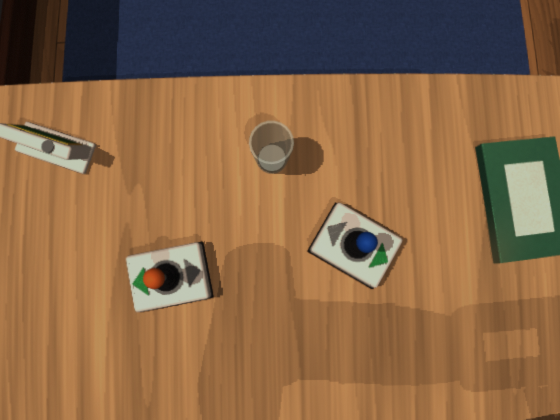

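View pics/side0.png

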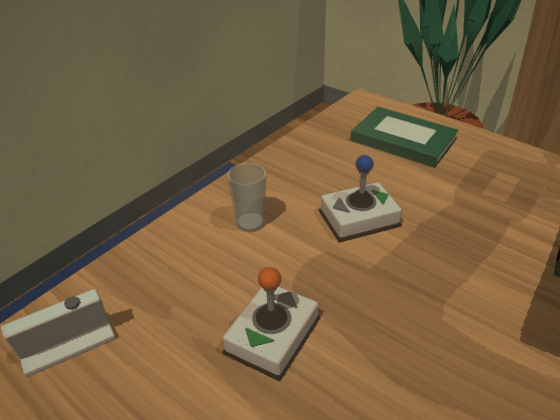

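The top view shows the blue knob at (366,242), its green arrow at (379,258) and its grey arrow at (337,232). The orange knob is at (153,279) and the glass at (271,147). The side view agrees: blue knob (364,163), green arrow (382,197).

```bash
python3 - <<'E'
from h import *
p=np.load("topp.npy");d=np.load("topd.npy")
def pts(c,mask,lo,hi):
    d=np.load(c+"d.npy");ys,xs=np.nonzero(mask&(d>0));w=world(c,np.c_[xs,ys],d[ys,xs])
    k=(w[:,2]>lo)&(w[:,2]<hi)&(np.hypot(w[:,0]-.55,w[:,1]+.137)<.1);return w[k]
for c in("top","side"):
    p=np.load(c+"p.npy");hsv=cv2.cvtColor(p,cv2.COLOR_RGB2HSV);h,s,v=hsv[...,0],hsv[...,1],hsv[...,2]
    allm=np.ones(h.shape,bool)
    top=pts(c,allm,.034,.047);r=cv2.minAreaRect(top[:,:2].astype(np.float32)*1000)
    print(c,"rect",r,"z",np.median(top[:,2]))
    g=pts(c,(h>45)&(h<80)&(s>100),.03,.05).mean(0)
    y=pts(c,(s<70)&(v<140)&(v>50),.036,.047);print("green",g.round(4))
    C=np.array(r[0])/1000;a=g[:2]-C;print("yaw green",np.degrees(np.arctan2(a[1],a[0])),np.linalg.norm(a))
    b=pts(c,(h>100)&(h<130)&(s>120),.1,.14)
    A=np.c_[2*b,np.ones(len(b))];x=np.linalg.lstsq(A,(b**2).sum(1),rcond=None)[0]
    print("knob fit",x[:3].round(4),"R",np.sqrt(x[3]+x[:3]@x[:3]),len(b))
o=arm.get_obs();print(o["t"],o["ee_pos"],o["orientation"])
from scipy.spatial.transform import Rotation as R
print(R.from_rotvec(o["orientation"]).as_matrix().round(3))
E
```

```text
top rect ((552.73876953125, -139.08782958984375), (120.62235260009766, 90.83133697509766), 58.29338836669922) z 0.04072992253090668
green [ 0.5328 -0.1726  0.0423]
yaw green -120.78883938062627 0.03902962150954195
knob fit [ 0.553  -0.138   0.1216] R 0.014201055099256798 344
side rect ((551.4371337890625, -138.18341064453125), (119.45170593261719, 92.57269287109375), 58.318580627441406) z 0.040657136846652286
green [ 0.5297 -0.1714  0.0427]
yaw green -123.2131466914903 0.039749481705256405
knob fit [ 0.5502 -0.1355  0.1262] R 0.009101334801538623 96
0.5 [ 0.14824938 -0.55552927  0.20541674] [-3.11485229e+00 -4.08458194e-01 -3.13992948e-05]
[[ 0.966  0.258  0.   ]
 [ 0.258 -0.966  0.   ]
 [ 0.    -0.    -1.   ]]
```

Request:
send_rows(deltas=[[0.3,0,0,0,-0.126],[0.3,0,0,0,-0.126],[0.3,0,0,0,-0.126],[0.3,0,0,0,-0.126],[0.3,0,0,0,-0.126],[0.3,0,0,0,-0.126],[0.3,0.02,0.005,0,0],[0.3,0.035,0.0075,0,0],[0.3,0.035,0.0075,0,0],[0.3,0.035,0.0075,0,0]], grip_force=20)

```text
t: 1.5
ee_pos: [0.2388, -0.4617, 0.2054]
orientation: [-2.746, -1.525, -0.001]
ft_force: [0.0, -0.5, -0.1]
width: 0.0659
gripper_force: 0.0
```

Request:
send_rows(deltas=[[0.3,0.04,0.009,0,0],[0.3,0.04,0.009,0,0],[0.3,0.04,0.009,0,0],[0.3,0.04,0.009,0,0],[0.3,0.04,0.009,0,0],[0.3,0.04,0.009,0,0],[0.3,0.04,0.009,0,0],[0.3,0.04,0.009,0,0],[0.3,0.04,0.009,0,0],[0.3,0.03,0.007,0,0]])

```text
t: 2.5
ee_pos: [0.5186, -0.1749, 0.2056]
orientation: [-2.744, -1.528, -0.001]
ft_force: [0.1, -0.2, -0.1]
width: 0.0656
gripper_force: 0.0
```

```bash
cat >> h.py <<'E'
from scipy.spatial.transform import Rotation as R
def to(t,o):
    M=R.from_rotvec(o["orientation"]).as_matrix()
    print("t",o["t"],"pos",o["ee_pos"],"xyaw",np.degrees(np.arctan2(M[1,0],M[0,0])),"delta",(M.T@(np.array(t)-o["ee_pos"])).round(4),"w",o["width"],o["ft_force"])
E
python3 -c "
from h import *
to([.5525,-.138,.101],arm.get_obs())"
```

```text
t 2.5 pos [ 0.51860052 -0.17493948  0.20560702] xyaw 58.22271552638442 delta [0.0492 0.0094 0.1047] w 0.06560248034381885 [ 0.05582451 -0.17779761 -0.05452889]
```

Request:
send_rows(deltas=[[0.3,0.025,0.005,0,0],[0.3,0.024,0.004,0,0],[0.3,0,0,0.02,0],[0.3,0,0,0,0],[0.3,0,0,0,0]])

```text
t: 3.0
ee_pos: [0.5501, -0.1404, 0.1851]
orientation: [-2.743, -1.528, 0.002]
ft_force: [0.7, -0.3, 0.4]
width: 0.0658
gripper_force: 0.0
```

```bash
python3 -c "
from h import *
to([.5525,-.138,.101],arm.get_obs())
for c in('top','side'):
    p,d=capture(c);cv2.imwrite(f'pics/{c}1.png',p[...,::-1])
"; python3 -c "
import cv2,numpy as np
a=cv2.imread('pics/top1.png')[150:350,230:500];b=cv2.imread('pics/side1.png')[60:260,230:500]
cv2.imwrite('pics/c1.png',cv2.resize(np.vstack([a,b]),None,fx=1.45,fy=1.45))"
```

```text
t 3.0 pos [ 0.55009941 -0.14038633  0.18507041] xyaw 58.21854638283696 delta [0.0033 0.0009 0.0841] w 0.06575290399359103 [ 0.66045744 -0.29884822  0.36551236]
```

View pics/c1.png

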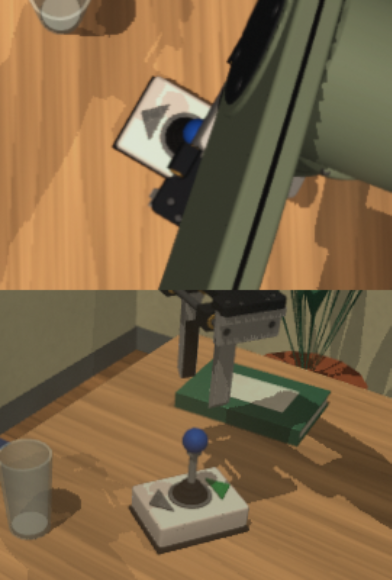

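The open fingers straddle the blue knob, which is at about (195,440) in the lower crop, with the closing line across the arrow axis. I'll lower onto it next.

Request:
send_rows(deltas=[[0.3,0.003,0.001,0.01,0],[0.3,0,0,0.015,0],[0.3,0,0,0.015,0],[0.3,0,0,0.015,0],[0.3,0,0,0.015,0],[0.3,0,0,0.014,0],[0.3,0,0,0,0],[0.3,0,0,0,0]])

```text
t: 3.9
ee_pos: [0.5531, -0.1393, 0.1009]
orientation: [-2.744, -1.529, 0.001]
ft_force: [0.3, 0.0, 0.2]
width: 0.0658
gripper_force: 0.0
```

```bash
python3 -c "
from h import *
to([.5525,-.138,.101],arm.get_obs())
p,d=capture('side');cv2.imwrite('pics/s2.png',cv2.resize(p[60:260,230:500,::-1],None,fx=2,fy=2))
"
```

```text
t 3.9 pos [ 0.55309854 -0.13933178  0.10091345] xyaw 58.25453356581592 delta [ 0.0008 -0.0012 -0.0001] w 0.06582120793337688 [0.32728036 0.02999917 0.22122468]
```

View pics/s2.png

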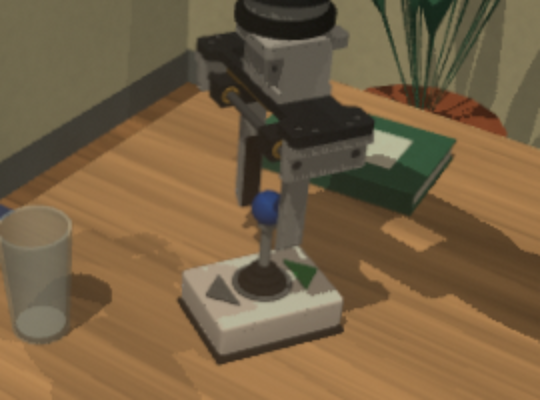

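The knob (267,208) sits between the near finger (right) and the far finger (left) at the right height. I'll close on it now.

Request:
send_rows(deltas=[[0.6,0,0,0,0],[0.8,0,0,0,0],[1,0,0,0,0],[1,0,0,0,0],[1,0,0,0,0],[1,0,0,0,0],[1,0,0,0,0]], grip_force=20)

```text
t: 4.65
ee_pos: [0.5533, -0.1394, 0.1016]
orientation: [2.744, 1.529, 0.0]
ft_force: [0.7, 0.3, 1.6]
width: 0.0287
gripper_force: 20.0
```

Request:
send_rows(deltas=[[1,-0.005,0,0.0002,0],[1,-0.005,0,0.0004,0],[1,-0.005,0,0.0008,0],[1,-0.005,0,0.0011,0],[1,-0.005,0,0.0015,0],[1,-0.003,0,0.001,0],[1,-0.003,0,0.0012,0],[1,0,0,0,0],[1,0,0,0,0]])

```text
t: 5.55
ee_pos: [0.5373, -0.166, 0.0956]
orientation: [2.744, 1.529, 0.001]
ft_force: [1.4, 3.0, 4.4]
width: 0.029
gripper_force: 20.0
```

```bash
python3 -c "
from h import *
to([.5525,-.138,.101],arm.get_obs())
p,d=capture('side');cv2.imwrite('pics/s3.png',cv2.resize(p[60:260,230:500,::-1],None,fx=2,fy=2))
h=cv2.cvtColor(p,cv2.COLOR_RGB2HSV);m=(h[...,0]>100)&(h[...,0]<130)&(h[...,1]>120);m[:140]=0;m[260:]=0;m[:,:320]=0;m[:,430:]=0
ys,xs=np.nonzero(m&(d>0));w=world('side',np.c_[xs,ys],d[ys,xs]);print(len(w),np.median(w,0))
"
```

```text
t 5.55 pos [ 0.53730595 -0.16600676  0.09562945] xyaw 58.25331939688848 delta [ 0.0318 -0.0018 -0.0054] w 0.02904394430111141 [1.36528109 2.9812384  4.39997307]
75 [ 0.53842987 -0.1526773   0.12481662]
```

View pics/s3.png

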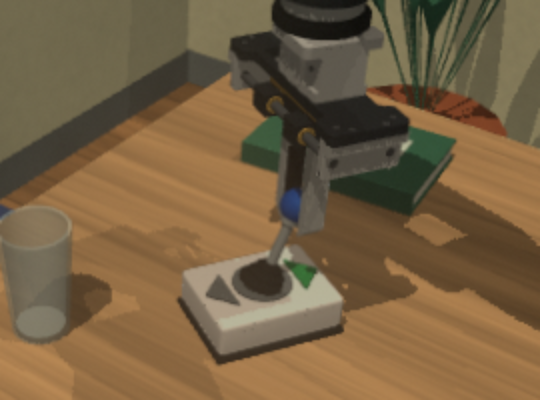

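The stick leans towards the green arrow, with the knob at about (293,206) and partly hidden by the finger. I'll check the tilt by comparing the predicted ball positions with the image.

```bash
python3 -c "
from h import *
I=camera_info('side');T=np.array(I['camera_from_world'])
g=np.array([-.5255,-.8508])
for s in(0,.02,.024,.028,.031,.034,.0375):
    P=np.r_[np.array([.5525,-.138])+g*s,.04+np.sqrt(.0064-s*s)]
    q=cv2.projectPoints(P.reshape(1,3),cv2.Rodrigues(T[:3,:3])[0],T[:3,3],np.array(I['K']),np.array([I['k1'],0,0,0,0.]))[0].ravel()
    print(s,(q-[230,60])*2)
p=cv2.imread('pics/s3.png');h=cv2.cvtColor(p,cv2.COLOR_BGR2HSV);m=(h[...,0]>105)&(h[...,0]<130)&(h[...,1]>120)&(h[...,2]>60);m[:150]=0;m[250:]=0;m[:,:240]=0
ys,xs=np.nonzero(m);print(xs.min(),xs.max(),ys.min(),ys.max())
p=cv2.imread('pics/s2.png');h=cv2.cvtColor(p,cv2.COLOR_BGR2HSV);m=(h[...,0]>105)&(h[...,0]<130)&(h[...,1]>120)&(h[...,2]>60);m[:150]=0;m[250:]=0;m[:,:240]=0
ys,xs=np.nonzero(m);print(xs.min(),xs.max(),ys.min(),ys.max())
"
```

```text
0 [267.00099091 207.78618193]
0.02 [288.05196512 205.70724253]
0.024 [292.14916141 205.92261134]
0.028 [296.20281369 206.36356321]
0.031 [299.21259501 206.84877729]
0.034 [302.19461184 207.47268803]
0.0375 [305.63626967 208.3851733 ]
283 299 190 213
255 277 193 215
```

Request:
send_rows(deltas=[[1,-0.0015,0,0.0006,0],[1,0,0,0,0],[1,0,0,0,0],[1,0,0,0,0],[1,0,0,0,0],[1,0,0,0,0],[1,0,0,0,0],[1,0,0,0,0],[1,0,0,0,0],[1,0,0,0,0]])

```text
t: 6.6
ee_pos: [0.5366, -0.1672, 0.0951]
orientation: [2.743, 1.529, 0.001]
ft_force: [0.7, 2.3, 5.0]
width: 0.0288
gripper_force: 20.0
```

Request:
send_rows(deltas=[[1,0,0,0,0],[1,0,0,0,0],[1,0,0,0,0],[1,0,0,0,0],[1,0,0,0,0],[1,0,0,0,0],[1,0,0,0,0],[1,0,0,0,0]])

```text
t: 7.4
ee_pos: [0.5366, -0.1672, 0.0951]
orientation: [2.743, 1.529, 0.001]
ft_force: [1.3, 2.1, 5.3]
width: 0.0288
gripper_force: 20.0
```

Request:
send_rows(deltas=[[1,0.0045,0,-0.0018,0],[1,0.003,0,-0.001,0],[1,0.005,0,-0.0015,0],[1,0.005,0,-0.0011,0],[1,0.005,0,-0.0008,0],[1,0.005,0,-0.0004,0],[1,0.005,0,-0.0002,0],[1,0,0,0,0],[1,0,0,0,0],[1,0,0,0,0]])

```text
t: 8.4
ee_pos: [0.5524, -0.1392, 0.1007]
orientation: [-2.743, -1.528, 0.002]
ft_force: [-0.2, -1.0, -2.5]
width: 0.029
gripper_force: 20.0
```

```bash
python3 -c "
from h import *
to([.5525,-.138,.101],arm.get_obs())
p,d=capture('side');cv2.imwrite('pics/s4.png',cv2.resize(p[60:260,230:500,::-1],None,fx=2,fy=2))
"
```

```text
t 8.4 pos [ 0.55241382 -0.1391842   0.10066117] xyaw 58.25235507095309 delta [ 0.0011 -0.0006 -0.0003] w 0.02904877333502514 [-0.22772792 -0.97078885 -2.5298037 ]
```

View pics/s4.png

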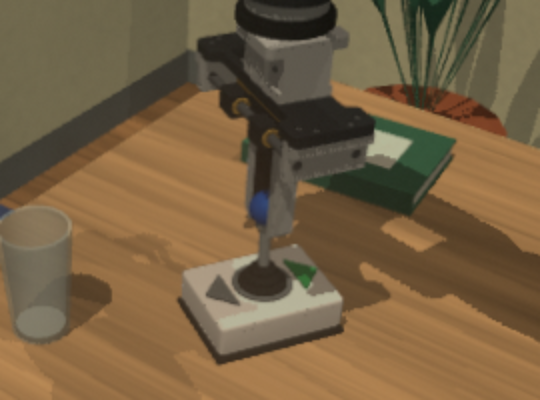

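The stick is upright again, with the knob at (262,208). While it was held over, the force along the knob's arc was about 4.2 N, which matches about 23 degrees. Now I'll release and retreat.

Request:
send_rows(deltas=[[0.8,0,0,0,0],[0.6,0,0,0,0],[0.3,0,0,0,0],[0.3,0,0,0,0],[0.3,0,0,0,0],[0.3,0,0,-0.01,0],[0.3,0,0,-0.02,0],[0.3,0,0,-0.025,0],[0.3,0,0,-0.025,0],[0.3,0,0,-0.025,0]])

```text
t: 9.45
ee_pos: [0.5535, -0.1394, 0.2084]
orientation: [2.744, 1.529, 0.001]
ft_force: [0.2, 0.8, -0.6]
width: 0.0658
gripper_force: 0.0
```

Request:
send_rows(deltas=[[0.3,0,0,-0.02,0],[0.3,0,0,0,0],[0.3,0,0,0,0]])

```text
t: 9.75
ee_pos: [0.5534, -0.1394, 0.2269]
orientation: [2.743, 1.529, 0.001]
ft_force: [-0.5, 0.1, 0.5]
width: 0.0656
gripper_force: 0.0
```

```bash
python3 -c "
from h import *
to([.5525,-.138,.101],arm.get_obs())
p,d=capture('side');cv2.imwrite('pics/s5.png',p[...,::-1])
"
```

```text
t 9.75 pos [ 0.5534411  -0.139444    0.22693484] xyaw 58.25756209573328 delta [ 0.0007 -0.0017  0.1259] w 0.06563100230827051 [-0.51310511  0.09966584  0.47428282]
```

View pics/s5.png

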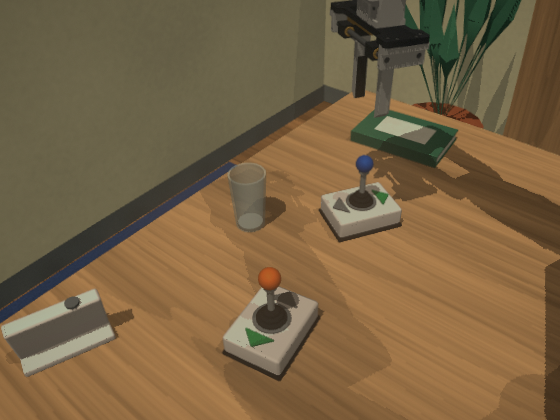

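The blue knob is back upright at (364,163), the same as at the start. The orange knob (269,279) and the glass (248,197) haven't moved, and the gripper is clear.

```bash
python3 -c "
from cell import arm
print(arm.hand_in())"
```

```text
the job is handed in; nothing more can be done
None
```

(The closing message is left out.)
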